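# Clamp a clock in the sliding-jaw jig

## Task

Clamp the small cream clock in the holding jig for the conservator: loosen the wing screw on the brass collar first, without dragging the tightened collar, then slide the collar along its rod until its spring pad pushes the clock up against the rubber-faced back stop and presses it firmly but gently, spring partly squeezed and never driven solid. Tighten the screw again so that the clamp holds by itself, and let go. Move the clock with the jaw only, never with the gripper, and leave the things around the jig where they are.

Things in the scene. Friction and masses are not known exactly. Their poses are not given: they have to be found in the camera images.
- jig: aluminium holding jig, plate 130 x 330 x 12 mm, fixed to the table. Origin: centre of the underside; y runs along the 16 mm steel rod with dark key strip (axis at x -40, z 41 mm; end posts 54 mm high at y +-152), from the collar towards clock and back stop; z up. The clock stands on the plate (z 12) near x = +15. The dark back stop (42 mm high, rubber face to -y) is fixed beyond it, face at y 105 to 135 mm, not reported: feel for it.
- collar: knurled brass collar, 38 mm diameter, 30 mm long, with a dark cross arm that carries the spring pad. Origin: on the rod axis below the screw; axes as the jig's. It slides only along the rod, from y = -100 to +50 mm of the jig (starts at -95 to -50), and only when the screw is loose (then 1 to 2 N of friction; locked it holds some 15 to 25 N).
- pad_face (a point): centre of the rubber pad's face as it stands unpressed (pad 40 wide, 36 mm high, facing +y to the clock), fixed to the collar 55 mm ahead (+y) of its origin and at x +55 mm. At first it is clear of the clock. Pressed, the pad springs back up to 10 mm at 1.5 N per mm, then it is solid. 6 to 12 N clamps well; under 4 N the clock is not held, over 17 N (spring solid) may crack it.
- thumb_screw (a joint): angle of the wing screw, rad: 0 = fully tight, at its stop (as found); grows as it is turned counterclockwise seen from above; 1.4 = end stop. The collar is clamped below about 0.8 and free above 1.0; tight again means below 0.25, best right back at 0. It stays where it is left, takes about 0.1 N m to turn and rises 1.5 mm per radian.
- screw_grip (a point): centre of the screw's black wing head, on its vertical axis, 45 mm above the collar's origin, 86 mm above the table. Flat bar 12 mm thick (this point's x), 40 mm long (its y, along the rod when tight), 24 mm high, red dot near +y; the point turns with it. Free space to 23 mm below this point, where the collar's top begins. Held across its thickness from above it can be turned and the collar slid in one grasp.
- clock: small cream plastic clock, 50 x 58 x 58 mm (x depth, y width, z height), 0.1 to 0.2 kg, standing loose on the jig's plate, face towards the jig's -x side. Origin: centre of its underside. It slides on the plate when the pad pushes it (up to about 2.5 N).
- brass_weight: brass scale weight, 34 mm diameter, 52 mm high, standing behind the jig; bystander. Origin: centre of underside.
- vial: corked glass vial, 32 mm diameter, 56 mm high, standing in front of the jig; bystander. Origin: centre of underside.
- polish_tin: flat round tin of wax, 72 mm diameter, 24 mm high, behind the jig; bystander. Origin: centre of underside.
Mind the look-alikes: they are no part of the job. Of the things that look like the clock, the largest one is meant.

How it is judged:
By the outcome, as a careful person would: the job done as asked, in the order asked, and still so for the second after the job is handed in, with the robot touching nothing.
It also fails if it takes over 58 s, if anything falls off the work surface, if the arm or the gripper's body presses on something with over 40 N, if the wrist force passes 120 N, or if a joint passes its speed limit or range.

## Robot

A 6-joint arm with a two-finger parallel gripper is mounted at the origin on a cart in front of the work surface, level with it; the furniture and walls round the work are solid. World frame = base frame: x ahead of the robot, y to its left, z up, the work surface at z = 0. Lengths are in m, angles in rad, forces in N, time in s.
With the tool pointing down it reaches from about 0.25 to 0.775 m from the base axis. Payload 4 kg.
Tool frame: the origin (TCP) lies midway between the tips of the shut fingers; the grasp point (between the pads) lies 19 mm behind it; z points along the fingers, y is the line along which they close (so a half turn about z gives the same grasp; the last joint's range is limited). The gripper opens to 94 mm and grips with 3 to 60 N. Pads are 16 mm wide; open, the fingers measure 119 mm over their backs; the gripper's body (75 mm by 177 mm) begins 78 mm behind the grasp point.
Start: joints at [1.095, 0.087, 1.371, -0, 1.684, -0.103], TCP at [0.2, 0.512, 0.206] pointing down, gripper open.
Joint ranges: [-3.1, 3.1], [-0.76, 2.03], [0.27, 2.55], [-1.08, 4.22], [0.17, 2.65], [-2.57, 2.57]. Speed limits (rad/s): [2.79, 2.79, 3.14, 3.14, 3.14, 3.14].

## Interface

Orientations are given as a rotation vector (axis times angle).
In Python, from workcell import r, kinematics, eyes, find_in, trace, mark_of gives the robot as it stands. Calls block until the motion is done:
- r.move_to(position, orientation): joint-space move of the TCP to a pose.
- r.movel(position, feed=0.15, attitude=None, force_limit=None): straight line of the TCP; attitude=None keeps the orientation; feed is the mean speed in m/s. With force_limit (N) it stops when the force on the tool has changed by that much, and returns True; else False.
- r.move_joints(angles): joint-space move.
- r.open_gripper() and r.close_gripper(grasp_force=None): open the fingers fully, or close them until they stop; grasp_force is the grip in N (None keeps the last).
- r.hold(seconds).
- kinematics.solve_ik(position, orientation): joint angles nearest the present ones, or None.
- r.get_state(): the state.
- eyes.read_camera(name): name is "side" or "top"; returns a dict with "img" (480x640x3 uint8, red, green, blue), "camera_matrix" (3x3 intrinsics, pixels), "D" ([k1, k2, p1, p2, k3] as OpenCV has them; the pictures are not rectified), "view" (4x4, takes a point from world to camera coordinates). Camera axes: x right, y up, looking along -z (the intrinsics and any distortion apply to the point x, -y, -z); pixel columns grow to the right and rows downward; lengths in m; the calibration is good to about 2 mm. A picture is of the moment at which its call begins. There is no depth.
A pose or a line that the arm cannot do raises r.MotionError and nothing moves.
- r.sign_off(): hands the job in; it is judged then, once.
Trained networks look in the newest picture that a camera, given by its name, has taken for a name from the list of things; names that differ only in an ending like _2 or _b are one class to them, and where a whole thing is asked for, a point or a joint stands for the part that bears it (a point fixed in the world has none). Each returns a list of dicts, best first, with "confidence" (0 to 1); they miss things now and then, are a little off and sometimes report something else, mostly with a low value. They report only what shows in the picture. A call takes as long as a camera call. They do not tell look-alikes from the thing itself.
- find_in(camera, thing): "location" ([x, y, z] in m, in world coordinates, good to about 4 mm: the middle of the surface that is visible of it).
- trace(camera, thing): "region" (480x640 bool, what is visible of it).
- mark_of(camera, thing): "location" ([x, y, z] in m, in world coordinates, good to about 4 mm: a listed point, or the origin of a listed thing).
The state is a dict: "time": time; "q": joint angles; "qd": joint speeds; "joint_torque": joint torques, N m; "ee_pos": TCP position; "orientation": TCP orientation; "force": force on the tool from outside, world axes, zero at the start; "wrist_torque": the same for the moment, N m; "width": finger opening in m; "gripper_force": force on a finger pad.
Only numpy, scipy, OpenCV 4.12 (cv2) and the standard library are available. Lean on these libraries where they do the work, as an engineer would, in place of code of your own. Each camera call takes 0.05 s, during which the arm holds its last target. There are 200 camera calls.

## Working session

There is one attempt and no reset: what is moved stays moved. The work goes in short steps, each a Python script; the robot and the scene stay as the last script left them, time stands still between calls to the robot, and variables do not carry over. Pictures are saved under pics/ and viewed, at most 10 in all, crops included, and the job is handed in when it is done.

```bash
mkdir -p pics; ls; python3 - <<'E'
from workcell import r,eyes,find_in,trace,mark_of
import cv2,numpy as np
for c in ["side","top"]:
    d=eyes.read_camera(c); cv2.imwrite(f"pics/{c}0.png",d["img"][:,:,::-1])
    for n in ["jig","collar","pad_face","screw_grip","clock","brass_weight","vial","polish_tin"]:
        try: print(c,n,[(np.round(m["location"],3).tolist(),round(m["confidence"],2)) for m in mark_of(c,n)])
        except Exception as e: print(c,n,e)
s=r.get_state(); print(s["time"],s["orientation"],s["force"])
E
```

```text
pics
side jig [([0.501, 0.033, 0.004], 0.87)]
side collar [([0.466, -0.026, 0.04], 0.64)]
side pad_face [([0.517, 0.038, 0.045], 0.89)]
side screw_grip [([0.465, -0.023, 0.081], 0.61)]
side clock [([0.638, 0.166, -0.006], 0.91), ([0.512, 0.098, 0.013], 0.8), ([0.524, 0.265, 0.001], 0.76)]
side brass_weight [([0.615, -0.039, 0.001], 0.85), ([0.512, 0.099, 0.014], 0.24)]
side vial [([0.382, 0.121, 0.001], 0.71)]
side polish_tin [([0.612, 0.067, -0.001], 0.57)]
top jig [([0.507, 0.034, 0.002], 0.77)]
top collar [([0.466, -0.019, 0.045], 0.86)]
top pad_face [([0.516, 0.031, 0.044], 0.88)]
top screw_grip [([0.465, -0.024, 0.085], 0.62)]
top clock [([0.64, 0.163, 0.0], 0.75), ([0.511, 0.101, 0.008], 0.6), ([0.523, 0.262, -0.001], 0.6)]
top brass_weight []
top vial [([0.383, 0.118, 0.002], 0.49)]
top polish_tin [([0.616, 0.066, 0.0], 0.71)]
0.9 [5.82118915e-01 3.08714744e+00 1.98228748e-04] [-0.01071518  0.07580688 -0.23587973]
```

View pics/side0.png

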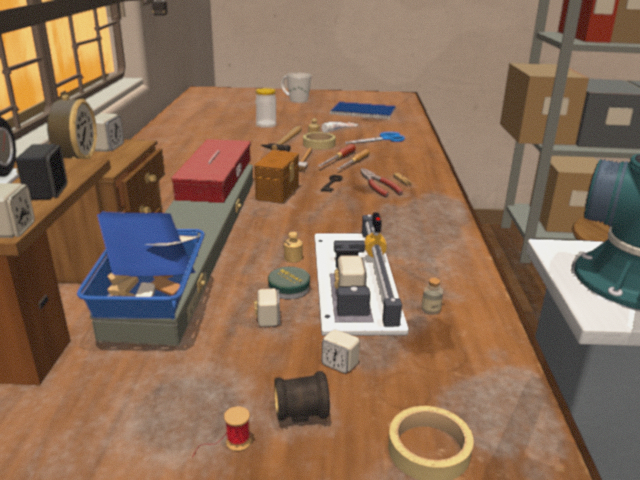

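View pics/top0.png

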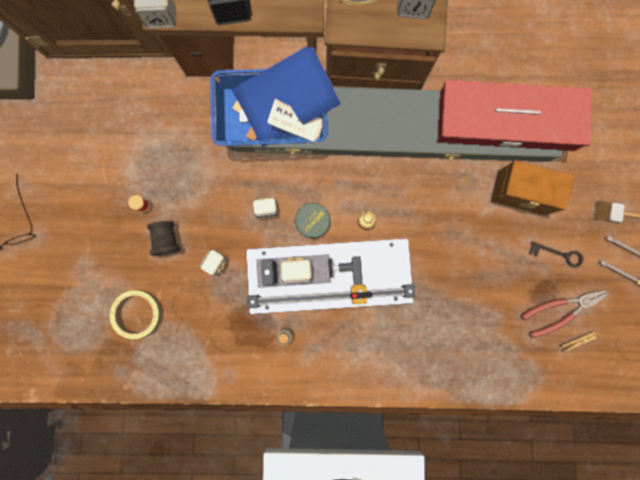

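The clock in the jig stands at top px (296,270) and side px (351,270). Its two look-alikes, at top (264,208) and (213,262), are clear of the jig. The wing screw is at top (361,295). Next I'll zoom in to get the yaw and the screw centre.

```bash
python3 - <<'E'
import cv2,numpy as np
a=cv2.imread("pics/top0.png")[230:325,235:425]; b=cv2.imread("pics/side0.png")[205:335,310:440]
cv2.imwrite("pics/topc.png",cv2.resize(a,None,fx=4,fy=4,interpolation=cv2.INTER_CUBIC))
cv2.imwrite("pics/sidec.png",cv2.resize(b,None,fx=4.5,fy=4.5,interpolation=cv2.INTER_CUBIC))
E
```

```text
(no output)
```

View pics/topc.png

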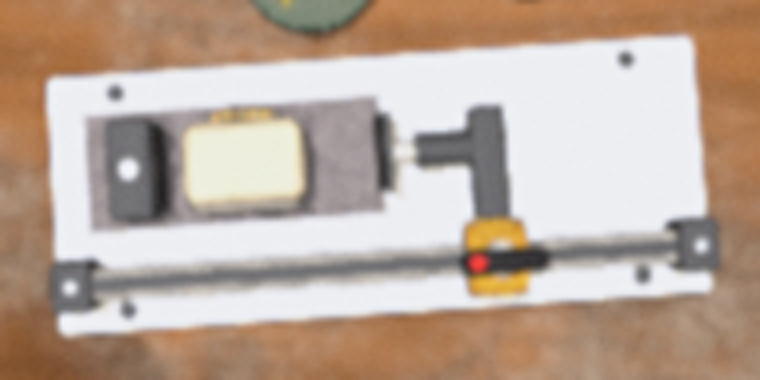

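View pics/sidec.png

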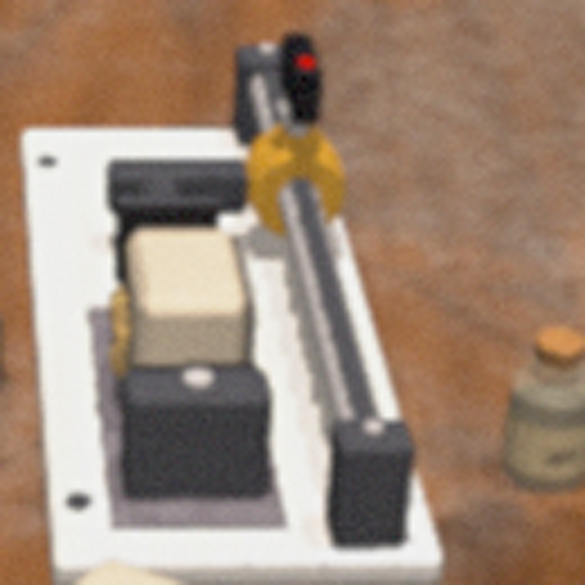

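The top crop shows the post screws at px (252.5,302) and (410.2,291.2), and the wing centre at about (361.2,294.8). In the side crop the wing centre is at about (376.9,222.3). I'll triangulate from these and check IK.

```bash
cat > h.py <<'E'
import numpy as np,cv2
from scipy.spatial.transform import Rotation as R
from workcell import r,kinematics,eyes,find_in,trace,mark_of
def ray(d,uv):
    p=cv2.undistortPoints(np.array([[uv]],float),d["camera_matrix"],np.array(d["D"],float))[0,0]
    V=np.array(d["view"]);Rm,t=V[:3,:3],V[:3,3]
    return -Rm.T@t, Rm.T@np.array([p[0],-p[1],-1.])
def onz(d,uv,z):
    o,v=ray(d,uv); return o+v*(z-o[2])/v[2]
def tri(a,b):
    (o1,v1),(o2,v2)=a,b
    s=np.linalg.lstsq(np.c_[v1,-v2],o2-o1,rcond=None)[0]
    p,q=o1+s[0]*v1,o2+s[1]*v2
    return (p+q)/2,np.linalg.norm(p-q)
def att(yaw): # tool z down, tool y along world direction (yaw)
    y=np.array([np.cos(yaw),np.sin(yaw),0]);z=np.array([0,0,-1.])
    return R.from_matrix(np.c_[np.cross(y,z),y,z]).as_rotvec()
E
python3 - <<'E'
from h import *
t=eyes.read_camera("top");s=eyes.read_camera("side")
a=onz(t,(252.5,302),.054);b=onz(t,(410.25,291.25),.054)
print("posts",a,b,np.linalg.norm(a-b)); d=a-b; yaw=np.arctan2(-d[0],d[1]); print("yaw",yaw,"centre",(a+b)/2)
print("wing tri",tri(ray(t,(361.25,294.75)),ray(s,(376.9,222.3))))
print("wing top z.098",onz(t,(361.25,294.75),.098))
print("clock top",onz(t,(235+245/4,230+162/4),.070),"stop",onz(t,(235+160/4,230+168/4),.054))
for y0 in (yaw,yaw+np.pi,yaw-np.pi):
  for da in (0,.6,1.25): 
    q=kinematics.solve_ik([.465,-.022,.07],att(y0+da)); print(y0,da,None if q is None else np.round(q,2))
E
```

```text
posts [0.4508429  0.18081797 0.054     ] [ 0.47620575 -0.12239308  0.054     ] 0.304269976568047
yaw 0.08345322316938268 centre [0.46352432 0.02921245 0.054     ]
wing tri (array([ 0.46681299, -0.02516438,  0.08569409]), np.float64(0.0041339459261168))
wing top z.098 [ 0.4692304  -0.02414488  0.098     ]
clock top [0.51229087 0.09701233 0.07      ] stop [0.50911905 0.13886416 0.054     ]
0.08345322316938268 0 [-0.17 -0.03  1.77 -0.    1.41 -0.25]
0.08345322316938268 0.6 [-0.17 -0.03  1.77 -0.    1.41 -0.85]
0.08345322316938268 1.25 [-0.17 -0.03  1.77 -0.    1.41 -1.5 ]
3.2250458767591756 0 None
3.2250458767591756 0.6 [-0.17 -0.03  1.77 -0.    1.41  2.29]
3.2250458767591756 1.25 [-0.17 -0.03  1.77 -0.    1.41  1.64]
-3.0581394304204106 0 None
-3.0581394304204106 0.6 [-0.17 -0.03  1.77 -0.    1.41  2.29]
-3.0581394304204106 1.25 [-0.17 -0.03  1.77  0.    1.41  1.64]
```

```bash
python3 - <<'E'
from h import *
P=np.array([.4675,-.0243,.069]);Y=.0835
r.move_to(P+[0,0,.08],att(Y))
print(r.movel(P,feed=.08,force_limit=8))
f0=r.get_state()["force"]
r.close_gripper(25); r.hold(.2)
s=r.get_state(); print(s["time"],s["ee_pos"],s["width"],s["gripper_force"],f0,s["force"],s["wrist_torque"])
d=eyes.read_camera("top");cv2.imwrite("pics/g1.png",cv2.resize(d["img"][230:325,235:425,::-1],None,fx=4,fy=4))
d=eyes.read_camera("side");cv2.imwrite("pics/g1s.png",cv2.resize(d["img"][165:335,310:440,::-1],None,fx=3.5,fy=3.5))
E
```

```text
False
5.6917 [ 0.46762519 -0.02428351  0.06899244] 0.016323616756839257 24.99987155199051 [0.31393477 0.76385432 0.18472795] [-0.22167051 -0.18859753  0.10559512] [-0.05061103 -0.09438535 -0.01815328]
```

View pics/g1s.png

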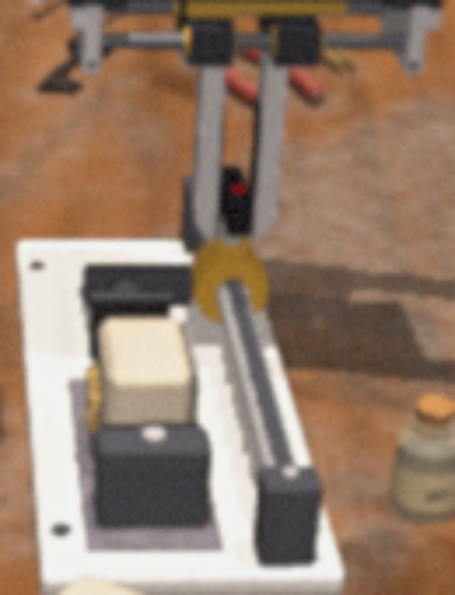

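Both fingers straddle the black wing, at about (237,200) in this crop. I'll loosen it in steps while watching the forces.

```bash
python3 - <<'E'
from h import *
P=np.array([.4675,-.0243,.069]);Y=.0835
for a in (.1,.3,.6,.9,1.2):
    r.move_to(P+[0,0,.0015*a],att(Y+a))
    s=r.get_state(); print(a,round(s["time"],2),np.round(s["ee_pos"],4),round(s["width"],4),np.round(s["force"],2),np.round(s["wrist_torque"],3))
d=eyes.read_camera("top");s=eyes.read_camera("side")
cv2.imwrite("pics/g2.png",np.hstack([cv2.resize(d["img"][230:325,300:425,::-1],(400,304)),cv2.resize(s["img"][165:295,310:440,::-1],(304,304))]))
E
```

```text
0.1 6.04 [ 0.4676 -0.0243  0.0691] 0.0166 [ 1.44  0.48 -2.23] [-0.068 -0.292  0.069]
0.3 6.35 [ 0.4677 -0.0243  0.0693] 0.0167 [ 2.59 -0.64 -3.65] [-0.014 -0.454  0.014]
0.6 6.74 [ 0.4677 -0.0242  0.0695] 0.0164 [ 3.78  0.01 -5.66] [-0.034 -0.81   0.023]
0.9 7.13 [ 0.4677 -0.0241  0.0698] 0.0171 [ 5.47 -0.13 -7.64] [ 0.115 -1.004 -0.035]
1.2 7.53 [ 0.4677 -0.024   0.0702] 0.0168 [ 4.21  0.36 -8.49] [ 0.183 -1.048 -0.015]
```

View pics/g2.png

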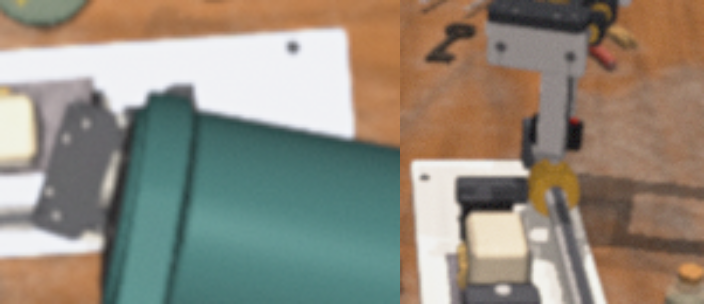

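The wing has turned counterclockwise: its red dot now faces the -x side, at (577,128) in the crop. I'll go slightly further, then slide it with force monitoring.

```bash
cat >> h.py <<'E'
Y=.0835; U=np.array([-np.sin(Y),np.cos(Y),0]); P=np.array([.4675,-.0243,.0705])
E
python3 - <<'E'
from h import *
r.move_to(P,att(Y+1.3))
s=r.get_state(); print(np.round(s["force"],2),np.round(s["wrist_torque"],3)); f0=s["force"]
for d in (1,2,4,8,12,16,20):
    st=r.movel(P+U*d/1000,feed=.02,force_limit=7)
    s=r.get_state(); print(d,st,round(s["time"],2),round((s["ee_pos"]-P)@U*1e3,2),round((s["force"]-f0)@U,2),np.round(s["force"],1),np.round(s["wrist_torque"],2))
    if st: break
E
```

```text
[ 4.42  1.64 -6.54] [ 0.225 -0.997 -0.068]
1 False 8.12 0.73 -0.71 [ 5.   1.  -6.8] [ 0.03 -1.02 -0.02]
2 False 8.38 1.58 -1.78 [ 4.4 -0.1 -6.3] [-0.02 -1.06 -0.02]
4 False 8.62 3.68 -1.61 [ 5.2  0.1 -7.6] [-0.03 -1.   -0.06]
8 False 8.97 7.78 -2.05 [ 5.7 -0.3 -6.7] [ 0.05 -1.04 -0.01]
12 False 9.32 11.76 -2.21 [ 6.3 -0.4 -7.9] [-0.03 -1.04 -0.06]
16 False 9.68 15.74 -0.05 [ 4.9  1.6 -6.7] [ 0.06 -1.03 -0.05]
20 False 10.03 19.73 -1.48 [ 5.2  0.2 -7. ] [ 0.08 -1.05 -0.04]
```

```bash
python3 - <<'E'
from h import *
def F():
    v=[]
    for _ in range(5): r.hold(.03); v.append(r.get_state()["force"]@U)
    return np.mean(v)
f=[]
for d in np.r_[26:80:2]:
    st=r.movel(P+U*d/1000,feed=.02,force_limit=8)
    s=r.get_state(); x=F(); f.append(x); print(d,st,round(s["time"],2),round((s["ee_pos"]-P)@U*1e3,2),round(x,2))
    if st or (x<-7): break
E
```

```text
26 False 10.47 25.71 -0.07
28 False 10.89 27.64 -0.47
30 False 11.31 29.6 -0.38
32 False 11.72 31.59 -0.74
34 False 12.14 33.57 -0.73
36 False 12.56 35.46 -0.96
38 False 12.97 37.18 -1.15
40 False 13.39 39.17 -1.11
42 False 13.81 41.13 -1.91
44 False 14.22 43.12 -1.29
46 False 14.64 45.11 -1.51
48 False 15.06 47.12 -1.37
50 False 15.47 48.76 -2.33
52 False 15.89 50.07 -4.08
54 False 16.31 51.33 -5.45
56 False 16.73 52.59 -7.14
```

The pad reached the clock at about 35 mm and the stop at about 48 mm. The spring is now at about 6–7.5 N. I'll add a little more and then tighten.

```bash
python3 - <<'E'
from h import *
Q=P+U*.058
r.movel(Q,feed=.02); r.hold(.2)
def rep(a):
    s=r.get_state(); print(a,round(s["time"],2),round((s["ee_pos"]-P)@U*1e3,2),round(s["width"],4),"Fy",round(s["force"]@U,2),np.round(s["force"],1),np.round(s["wrist_torque"],3))
rep("pre")
for a in (1.1,.9,.7,.4,.15,0,-.06,-.12):
    r.move_to(Q-[0,0,.0015*(1.3-a)*.75],att(Y+a)); rep(a)
r.hold(.2); rep("end")
d=eyes.read_camera("top");s=eyes.read_camera("side")
cv2.imwrite("pics/g3.png",cv2.resize(s["img"][165:335,310:440,::-1],None,fx=3.5,fy=3.5))
E
```

```text
pre 17.34 53.85 0.0163 Fy -8.86 [ 5.4 -8.4 -7.9] [-1.653 -1.071 -0.014]
1.1 17.65 53.79 0.0166 Fy -8.18 [ 5.3 -7.8 -8.2] [-1.639 -1.12   0.056]
0.9 17.96 53.72 0.0166 Fy -9.52 [ 4.9 -9.1 -8.8] [-1.711 -1.142 -0.005]
0.7 18.27 53.7 0.0169 Fy -9.09 [ 5.8 -8.6 -8. ] [-1.792 -1.128 -0.014]
0.4 18.66 53.63 0.0166 Fy -8.9 [ 5.3 -8.5 -7.6] [-1.759 -0.947  0.012]
0.15 19.01 53.62 0.0165 Fy -8.94 [ 5.5 -8.5 -6.2] [-1.792 -0.903  0.066]
0 19.27 53.58 0.0162 Fy -9.47 [ 5.4 -9.  -6.8] [-1.798 -0.794  0.096]
-0.06 19.52 54.17 0.0166 Fy -7.75 [ 4.9 -7.4 -5.3] [-1.526e+00 -7.650e-01  1.000e-03]
-0.12 19.77 54.2 0.0166 Fy -7.83 [ 3.3 -7.6 -5.7] [-1.59  -0.724  0.239]
end 19.98 54.22 0.0169 Fy -8.37 [ 3.8 -8.1 -4.7] [-1.589 -0.718  0.132]
```

View pics/g3.png

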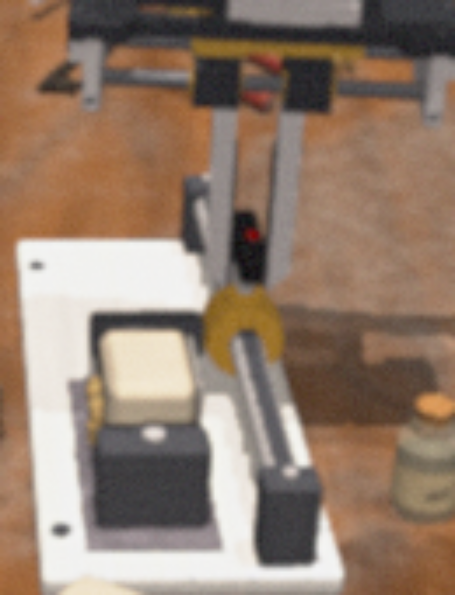

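The clock is against the stop, and the wing is tight with its red dot towards +y; the torque rose at the end stop. I'll relax the push, release, retreat and check.

```bash
python3 - <<'E'
from h import *
def rep(a):
    s=r.get_state(); print(a,round(s["time"],2),np.round(s["ee_pos"],4),round((s["ee_pos"]-P)@U*1e3,2),np.round(s["force"],1),np.round(s["wrist_torque"],2))
z=np.array([0,0,.0015])
r.movel(P+U*.0545-z,feed=.02,attitude=att(Y-.06)); rep("relaxed")
r.movel(P+U*.0545-z,feed=.02,attitude=att(Y)) if 0 else None
r.open_gripper(); r.hold(.3); rep("open")
r.movel(P+U*.0545+[0,0,.11],feed=.1); 
r.move_to([.25,.35,.25],att(Y)); rep("away")
t=eyes.read_camera("top");s=eyes.read_camera("side")
for n in ["collar","screw_grip","pad_face"]:
    for c in("top","side"): print(n,c,[np.round(m["location"],3) for m in mark_of(c,n)[:1]])
cv2.imwrite("pics/f.png",np.hstack([cv2.resize(t["img"][230:340,235:425,::-1],(532,308)),cv2.resize(s["img"][205:335,325:435,::-1],(260,308))]))
E
```

```text
relaxed 20.4 [0.463  0.0294 0.0692] 53.84 [ 4.6 -1.4 -4.4] [-0.36 -0.66  0.02]
open 21.94 [0.463 0.03  0.069] 54.47 [ 0.6 -0.1 -0.2] [-0.07  0.01 -0.03]
away 24.66 [0.2505 0.3495 0.2496] 390.61 [ 0.  -0.3  1. ] [-0.05  0.08 -0.  ]
collar top [array([0.463, 0.032, 0.044])]
collar side [array([0.462, 0.024, 0.041])]
screw_grip top [array([0.462, 0.028, 0.083])]
screw_grip side [array([0.463, 0.031, 0.084])]
pad_face top [array([0.515, 0.086, 0.041])]
pad_face side [array([0.512, 0.091, 0.042])]
```

View pics/f.png

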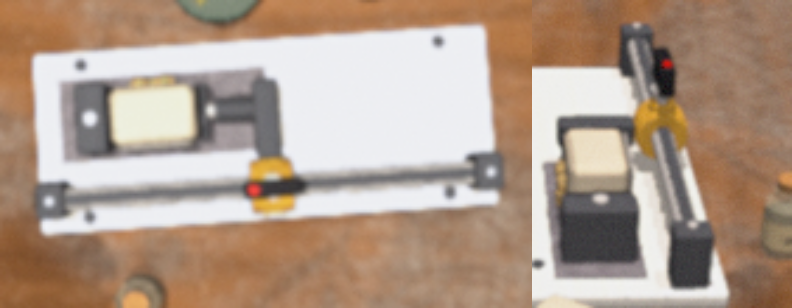

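The final view shows the clock pressed between pad and stop, at top (152,115) in the crop. The wing lies along the rod at (275,187), and the gripper is clear.

```bash
python3 -c "
from h import *
print(r.sign_off())"
```

```text
the job is handed in; nothing more can be done
None
```

The clock is clamped against the back stop at roughly 7–9 N (estimated from the tool force and pad travel), the screw is turned back tight to its stop, the gripper is clear, and the job is handed in at about 25 s.

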